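# Lock the shaft of a gear drive

### The arm

A 6-joint arm with a two-finger parallel gripper is mounted at the origin on a cart in front of the work surface, level with it; the furniture and walls round the work are solid. World frame = base frame: x ahead of the robot, y to its left, z up, the work surface at z = 0. Lengths are in m, angles in rad, forces in N, time in s.
With the tool pointing down it reaches from about 0.25 to 0.725 m from the base axis. Payload 9.7 kg.
Tool frame: the origin (TCP) lies at the very end of the fingers, on their centre line; the grasp point (between the pads) lies ctrl.grip_depth behind it (ctrl.grip_depth is the distance from the TCP to the grasp point, in m); z points along the fingers, y is the line along which they close (so a half turn about z gives the same grasp; the last joint's range is limited). The gripper opens to 85 mm and grips with 20 to 120 N. Pads are 22 mm wide; open, the fingers measure 114 mm over their backs; the gripper's body (76 mm by 85 mm) begins 54 mm behind the grasp point. The pads swing forward as they close: fully open they stand 13 mm farther back than shut.
Start: joints at [1.214, 0.087, 0.176, 1.66, 0, 1.571], TCP at [0.192, 0.515, 0.231] pointing down, gripper open.
Joint ranges: [-3.13, 3.13], [-0.85, 1.81], [-1.15, 1.24], [-2.2, 2.28], [-1.44, 1.52], [-3.14, 3.14]. Speed limits (rad/s): [2.22, 2.22, 2.57, 3.14, 3.14, 3.14].

### API

Orientations are given as [roll, pitch, yaw] about the fixed x, y, z axes, in that order (R = Rz(yaw) Ry(pitch) Rx(roll)).
In Python, from station import readout, snapshot, job, ctrl gives the robot as it stands. The module is installed in compiled form; this text tells all that it offers.
- The arm moves only by the tool drive_tool, never from a script. Its argument "commands" is a list of rows, each a list of 6 numbers: the shift along the tool's x, y, z in m, then the turn, a rotation vector about the tool's x, y, z in degrees. A call has 1 to 20 rows; each row is the pose to reach, as a shift and turn from the pose commanded when the call began, along the tool's axes at that moment; what a row does not reach only later rows make up. A row lasts 1/12 s, in which the tool goes at most 41.7 mm and 7.16 degrees, less where a joint would pass 70% of its speed; a pose out of reach is approached as far as the arm can. A call with a gripper value outside its range is refused whole. "fingers" is the opening, from 0 (shut) to 1 (fully open), set as the call begins (left out, the last holds). The fingers move at their own pace and stop on an object; "force" is the grip in N (left out, the last holds). Time passes only in rows, so rows that repeat a pose let the fingers close. It gives the time, the measured TCP pose, the force, the opening and the grip force at its end, in the units of the state.
- readout.state(): the state, without advancing time (a new reading comes with each control period).
- snapshot(name): name is "scene" or "top"; returns a dict with "image" (400x640x3 uint8, red, green, blue), "fx", "fy", "cx", "cy" (pixels), "R" (3x3) and "t" (3): a world point X has camera coordinates R X + t. Camera axes: x right, y down, z forward; pixel columns grow to the right and rows downward; lengths in m; the calibration is good to about 2 mm. A picture is of the moment at which its call begins. There is no depth.
- job.hand_in(): hands the job in; it is judged then, once.
The state is a dict: "time_s": time; "joint_positions": joint angles; "dq": joint speeds; "tau": joint torques, N m; "tcp_pos": TCP position; "tool_rot": TCP orientation; "contact_force": force on the tool from outside, world axes, zero at the start; "moment": the same for the moment, N m; "width": opening from 0.0 (shut) to 1.0 (fully open); "grip_force": force on a finger pad.
Only numpy, scipy, OpenCV 4.12 (cv2) and the standard library are available. Lean on these libraries where they do the work, as an engineer would, in place of code of your own. Each camera call takes 0.05 s, during which the arm holds its last target. There are 200 camera calls.

### The job

Lock the upright shaft of the gear drive on the bench. With the fingertips, push one of the pins on the slotted disc round until the disc's slot points straight at the locking bar, then gently push the bar by its tab through the slot until it is fully home. Finally press a fingertip lightly sideways against a pin to prove that the disc no longer turns, and take the hand clear. Only push: grip and lift nothing, and leave the loose parts round the drive where they lie.

Things in the scene. Friction and masses are not known exactly. Their poses are not given: they have to be found in the camera images.
- lock_unit: Grey gear drive fixed to the bench, foot plate 290 x 124 mm; origin on the bench under the shaft's axis, x = the way the bar is pushed home, z up. Along x: the bar's aluminium channel (-195 to -42 mm, 34 mm wide, top 70 mm up) with a strap at its front (-62 to -44 mm, to 79 mm up), the disc (x = 0), the keeper block (42 to 58 mm, to 79 mm up). The motor reaches y -132 mm, 61 mm high.
- slotted_disc: Steel disc, 76 mm across, top face 71.5 mm above the bench; origin on its upright axis 51.5 mm up, x along the slot (either end may face the bar). The slot goes right across, 15 mm wide, mouths flared, 14 mm deep. Starts 23 to 90 degrees off the bar's line, turns both ways over a full turn, stays where left (some 4.5 N at a pin). The bar enters when within about 6 degrees and then centres it.
- pin_a (a point): Centre of the top of one pin, 95.5 mm above the bench. Two upright round steel pins, 10 mm thick, stand 24 mm out of the disc's top face, fixed in it 27 mm from the axis, on either side at right angles to the slot: this one on the disc's +y side.
- pin_b (a point): Centre of the top of the other, like pin, on the disc's -y side.
- lock_bar: The dark steel locking bar, 12 x 12 mm, 132 mm long, sliding in the channel along the drive's x; origin at the middle of its rear end's lower edge, 59 mm up. In the drive's frame the origin lies at x -176 to -170 mm at the start (nose 2 to 8 mm short of the disc's rim) and at x -70 mm fully home (a stop), the nose then through disc and keeper. Slides stiffly (about 3 N), stays where left.
- bar_tab (a point): Middle of the rear face of the upright tab at the bar's rear end, right over the bar's origin, 84 mm above the bench; push here along +x of the drive. The tab is a plate 28 mm wide, 8 mm thick, 73 to 95 mm above the bench.
- spanner: Loose combination spanner, 143 mm long, lying on the bench beside the drive; leave alone.
- gear: Loose white plastic gear, 60 mm across, 12 mm high, lying beside the drive; leave alone.
- cap_screw: Loose black socket screw, 28 mm long, lying beside the drive; leave alone.
- pinion: Loose small white plastic gear, 33 mm across, 14 mm high, lying behind the channel; leave alone.

How it is judged:
By the outcome, as a careful person would: the job done as asked, in the order asked, and still so for the second after the job is handed in, with the robot touching nothing.
It also fails if it takes over 64 s, if anything falls off the work surface, if the arm or the gripper's body presses on something with over 40 N, if the wrist force passes 120 N, or if a joint passes its speed limit or range.

## Working session

There is one attempt and no reset: what is moved stays moved. The work goes in short steps, Python scripts to look and compute and a tool call to move; the robot and the scene stay as the last step left them, time stands still between calls to the robot, and variables do not carry over. Pictures are saved under pics/ and viewed, at most 12 in all, crops included, and the job is handed in when it is done.

Besides the shell and the picture viewer there is one more tool, called after ">>>" by a JSON object that holds its "api" and its "payload", one argument or row to a line. drive_tool: Moves the arm, as the interface text tells. Its arguments: {"type":"object","properties":{"commands":{"type":"array","items":{"type":"array","items":{"type":"number"}}},"fingers":{"type":"number"},"force":{"type":"number"}},"required":["commands"]}

```bash
mkdir -p pics; python3 - <<'E'
from station import readout, snapshot, job, ctrl
import cv2,pickle
s=readout.state();print(s['tcp_pos'],s['tool_rot'],s['time_s'],s['width'],ctrl.grip_depth)
for n in("top","scene"):
    d=snapshot(n);pickle.dump(d,open(n+'.pkl','wb'));cv2.imwrite(f'pics/{n}0.png',d['image'][:,:,::-1]);print(n,d['fx'],d['cx'],d['cy'],d['R'],d['t'])
E
```

```text
[0.19203052 0.51514592 0.23056145] [-3.14025329e+00  8.47446004e-06  2.78478331e+00] 0.0 0.9966407006032851 0.0187
top 469.88978113624245 316.1628873893415 202.94748789276636 [[-0.01354231 -0.99990208 -0.00352741]
 [-0.9876055   0.01392729 -0.15633749]
 [ 0.15637131  0.00136652 -0.9876974 ]] [0.03042023 0.55660341 0.94114675]
scene 492.1172030990456 321.1502625672534 205.6513718665304 [[ 0.88236672 -0.47023283  0.01760838]
 [-0.22837983 -0.46065972 -0.85769183]
 [ 0.41142633  0.75277733 -0.5138625 ]] [-0.48827508  0.22441953  0.63678498]
```

View pics/top0.png

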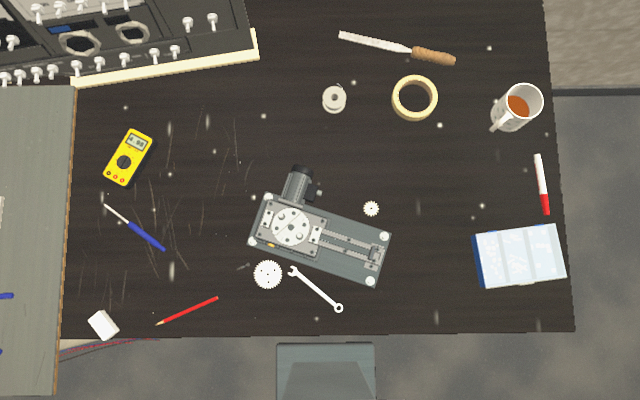

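View pics/scene0.png

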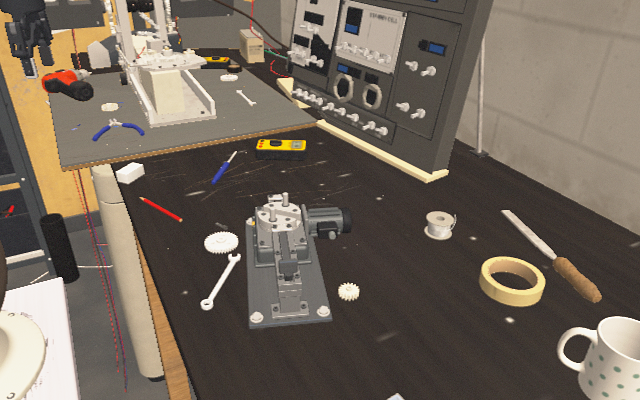

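```bash
python3 - <<'E'
import cv2
a=cv2.imread('pics/top0.png')[160:290,240:400];cv2.imwrite('pics/top0c.png',cv2.resize(a,None,fx=4.5,fy=4.5,interpolation=cv2.INTER_CUBIC))
a=cv2.imread('pics/scene0.png')[185:330,235:360];cv2.imwrite('pics/scene0c.png',cv2.resize(a,None,fx=4,fy=4,interpolation=cv2.INTER_CUBIC))
E
```

```text
(no output)
```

View pics/top0c.png

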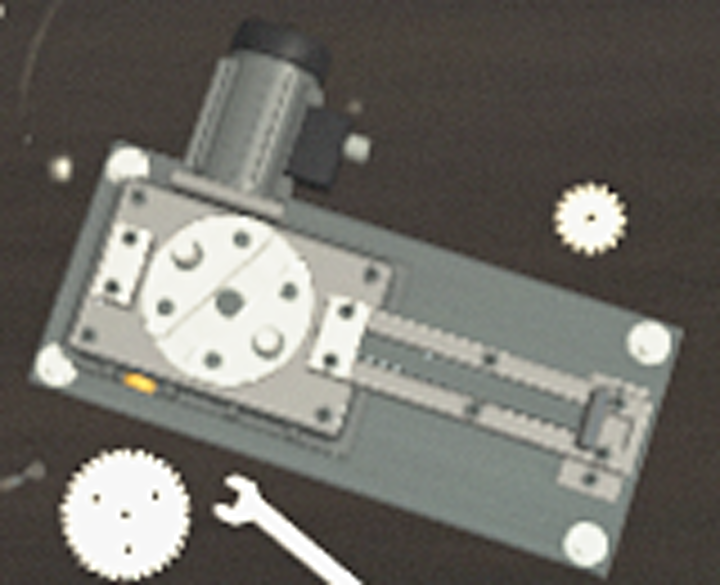

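View pics/scene0c.png

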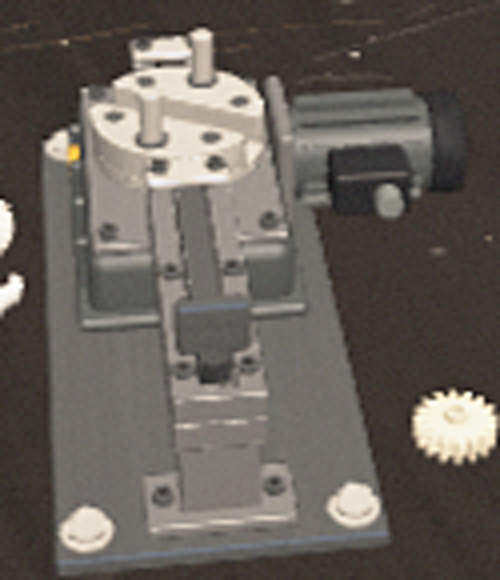

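```bash
cat > h.py <<'E'
import numpy as np,pickle
from scipy.optimize import least_squares
def ray(d,uv,z):
    R,t=d['R'],d['t'];C=-R.T@t
    v=R.T@np.array([(uv[0]-d['cx'])/d['fx'],(uv[1]-d['cy'])/d['fy'],1]);return C+v*(z-C[2])/v[2]
def proj(d,X):
    c=d['R']@X+d['t'];return np.array([d['fx']*c[0]/c[2]+d['cx'],d['fy']*c[1]/c[2]+d['cy']])
E
python3 - <<'E'
from h import *
T=pickle.load(open('top.pkl','rb'));S=pickle.load(open('scene.pkl','rb'))
print('camT',-T['R'].T@T['t'],'camS',-S['R'].T@S['t'])
t=lambda x,y:(240+x/4.5-.4,160+y/4.5-.4); s=lambda x,y:(235+x/4-.4,185+y/4-.4)
P={}
for n,d,uv,z in [('disc',T,t(228,303),.0715),('keep',T,t(122,265),.079),('strap',T,t(338,338),.079),('tab',T,t(598,418),.090),('pinUL',T,t(187,246),.0955),('pinLR',T,t(267,338),.0955),
 ('slotUR',T,t(270,237),.0715),('slotLL',T,t(165,335),.0715),
 ('S pin near',S,s(149,92),.0955),('S pin far',S,s(202,34),.0955),('S tabtop',S,s(212,302),.095),('S tabL',S,s(178,305),.095),('S tabR',S,s(248,301),.095)]:
    P[n]=ray(d,uv,z);print(n,P[n].round(4))
v=P['keep']-P['strap'];yaw=np.arctan2(v[1],v[0]);print('yaw',np.degrees(yaw),np.linalg.norm(v))
R=np.array([[np.cos(yaw),-np.sin(yaw),0],[np.sin(yaw),np.cos(yaw),0],[0,0,1]])
for n in P: print(n,((P[n]-P['disc'])@R*1000).round(1))
E
```

```text
camT [0.40294821 0.02137918 1.01669347] camS [ 0.22010047 -0.60557923  0.52830045]
disc [0.5043 0.0757 0.0715]
keep [0.5212 0.1225 0.079 ]
strap [0.4872 0.0264 0.079 ]
tab [ 0.4496 -0.0866  0.09  ]
pinUL [0.5271 0.0922 0.0955]
pinLR [0.4861 0.0573 0.0955]
slotUR [0.5339 0.0566 0.0715]
slotLL [0.4903 0.104  0.0715]
S pin near [0.4887 0.0599 0.0955]
S pin far [0.5295 0.0954 0.0955]
S tabtop [ 0.4517 -0.0843  0.095 ]
S tabL [ 0.44   -0.0804  0.095 ]
S tabR [ 0.4635 -0.0896  0.095 ]
yaw 70.50749795900097 0.10191814156676522
disc [0. 0. 0.]
keep [49.8 -0.3  7.5]
strap [-52.1  -0.3   7.5]
tab [-171.2   -2.7   18.5]
pinUL [ 23.2 -16.   24. ]
pinLR [-23.3  11.   24. ]
slotUR [ -8.1 -34.3   0. ]
slotLL [22.  22.6  0. ]
S pin near [-20.1   9.4  24. ]
S pin far [ 27.  -17.2  24. ]
S tabtop [-168.3   -3.8   23.5]
S tabL [-168.5    8.5   23.5]
S tabR [-169.4  -16.7   23.5]
```

The pictures show the disc centre at top-image px (290,227), with the pins at about (281,214) and (299,235). The slot is roughly 60° off the bar's line. The tab is at about (372,253), and the spanner and gear lie on the robot side. Drive estimate: centre (0.506, 0.0765), yaw about 71.5°. I'll turn the tool so its x axis lies along drive x, and go above a spot behind the near pin.

>>> {"api": "drive_tool", "payload": {
  "commands": [
    [-0.433, -0.348, 0.1, 0, 0, 88],
    [-0.433, -0.348, 0.1, 0, 0, 88],
    [-0.433, -0.348, 0.1, 0, 0, 88],
    [-0.433, -0.348, 0.1, 0, 0, 88],
    [-0.433, -0.348, 0.1, 0, 0, 88],
    [-0.433, -0.348, 0.1, 0, 0, 88],
    [-0.433, -0.348, 0.1, 0, 0, 88],
    [-0.433, -0.348, 0.1, 0, 0, 88],
    [-0.433, -0.348, 0.1, 0, 0, 88],
    [-0.433, -0.348, 0.1, 0, 0, 88],
    [-0.433, -0.348, 0.1, 0, 0, 88],
    [-0.433, -0.348, 0.1, 0, 0, 88],
    [-0.433, -0.348, 0.1, 0, 0, 88],
    [-0.433, -0.348, 0.1, 0, 0, 88],
    [-0.433, -0.348, 0.1, 0, 0, 88],
    [-0.433, -0.348, 0.1, 0, 0, 88],
    [-0.433, -0.348, 0.1, 0, 0, 88],
    [-0.433, -0.348, 0.1, 0, 0, 88],
    [-0.433, -0.348, 0.1, 0, 0, 88]
  ],
  "fingers": 0,
  "force": 20
}}

```text
time_s: 1.68
tcp_pos: [0.476, 0.039, 0.1316]
tool_rot: [3.141, -0.0, 1.251]
contact_force: [0.3, -0.2, 0.6]
width: 0.001
grip_force: 0.0
```

```bash
cat > look.py <<'E'
import sys,cv2
from station import readout,snapshot
d=snapshot('scene');n=sys.argv[1];x0,x1,y0,y1,f=map(int,sys.argv[2:7])
cv2.imwrite(f'pics/{n}.png',cv2.resize(d['image'][y0:y1,x0:x1,::-1],None,fx=f,fy=f,interpolation=cv2.INTER_CUBIC))
s=readout.state();print(s['time_s'],s['tcp_pos'],s['tool_rot'],s['contact_force'],s['width'])
E
python3 look.py s1 220 370 130 330 3
```

```text
1.7333 [0.47609145 0.03896886 0.1316138 ] [ 3.14110328e+00 -3.12557164e-04  1.25059030e+00] [-0.1427245  -0.13624042 -0.1558911 ] -0.0022644541502474763
```

View pics/s1.png

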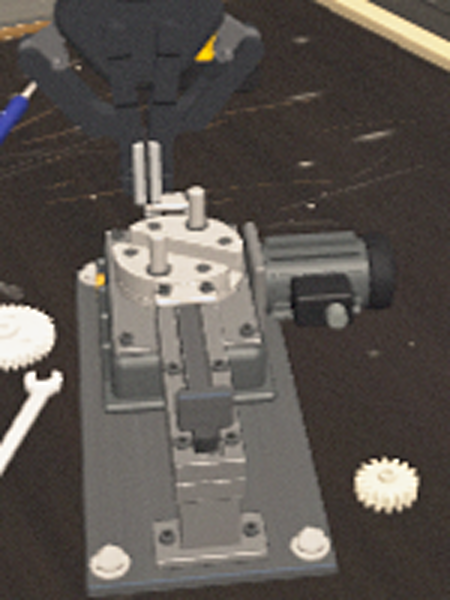

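The closed fingertips are seen at scene px (269,198), above the disc. I'll compare that with the projected TCP to calibrate the scene camera offset.

```bash
python3 - <<'E'
from h import *
T=pickle.load(open('top.pkl','rb'));S=pickle.load(open('scene.pkl','rb'))
p=np.array([.4761,.0390,.1316]);print(proj(S,p),proj(S,p+[0,0,-.0376]),proj(S,p+.011*np.array([-.315,-.949,0])))
c=np.array([.506,.0765]);y=np.radians(71.65);R=np.array([[np.cos(y),-np.sin(y)],[np.sin(y),np.cos(y)]])
for q in [(-23.3,13.7),(23.3,-13.7)]:
    w=np.append(c+R@np.array(q)/1000,.0955);print(proj(S,w),proj(T,w))
E
```

```text
[268.98844214 196.26614741] [269.82658273 215.99249143] [269.53208753 199.6654008 ]
[270.46368163 208.34652715] [298.24721359 234.94858184]
[283.75229976 193.76723538] [280.09019217 214.66449193]
```

>>> {"api": "drive_tool", "payload": {
  "commands": [
    [0, 0, 0.02, 0, 0, 0],
    [0, 0, 0.035, 0, 0, 0],
    [0, 0, 0.047, 0, 0, 0],
    [0, 0, 0.047, 0, 0, 0],
    [0.003, 0, 0.047, 0, 0, 0],
    [0.006, 0, 0.047, 0, 0, 0],
    [0.008, 0, 0.047, 0, 0, 0],
    [0.01, -0.001, 0.047, 0, 0, 0],
    [0.012, -0.002, 0.047, 0, 0, 0],
    [0.014, -0.003, 0.047, 0, 0, 0],
    [0.014, -0.003, 0.047, 0, 0, 0]
  ]
}}

```text
time_s: 2.65
tcp_pos: [0.4755, 0.0502, 0.085]
tool_rot: [-3.139, 0.007, 1.248]
contact_force: [-15.9, -15.8, 8.9]
width: -0.0
grip_force: 9.9
```

```bash
python3 look.py s2 240 340 150 270 5
```

```text
2.7 [0.47550196 0.05016427 0.08494956] [-3.13899746  0.00660389  1.24763081] [-15.07632564 -15.38110846   9.667701  ] -0.00024202508508854755
```

View pics/s2.png

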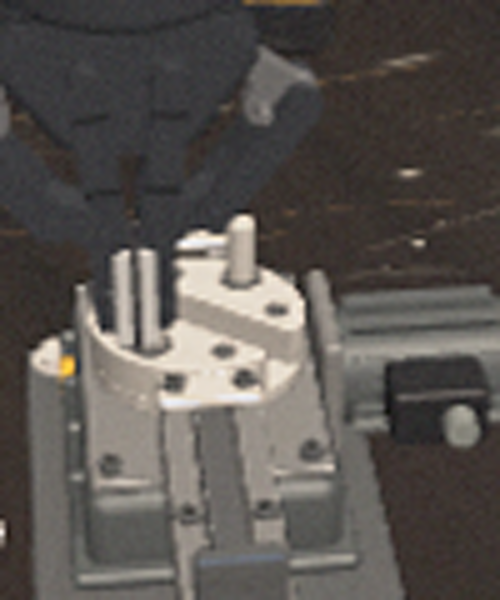

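The finger is on the near pin and the disc has turned about 10°. The far pin moved from px (285.5,193.5) to (288.6,193.6). A straight +x push binds by friction, so I'll follow the pin's arc instead.

>>> {"api": "drive_tool", "payload": {
  "commands": [
    [0, -0.002, 0, 0, 0, 0],
    [0.001, -0.004, 0, 0, 0, 0],
    [0.003, -0.0055, 0, 0, 0, 0],
    [0.005, -0.0065, 0, 0, 0, 0],
    [0.007, -0.0075, 0, 0, 0, 0],
    [0.009, -0.0082, 0, 0, 0, 0],
    [0.0105, -0.0088, 0, 0, 0, 0],
    [0.0105, -0.0088, 0, 0, 0, 0]
  ]
}}

```text
time_s: 3.37
tcp_pos: [0.4713, 0.0645, 0.0845]
tool_rot: [-3.139, 0.003, 1.249]
contact_force: [-8.1, -5.2, 0.6]
width: -0.003
grip_force: 3.7
```

```bash
python3 look.py s3 240 340 150 270 5
```

```text
3.4167 [0.47147499 0.06451054 0.08444097] [-3.13947974e+00  2.65991843e-03  1.24875831e+00] [-6.49962759 -4.97616125  0.18905579] -0.0018765572942818721
```

View pics/s3.png

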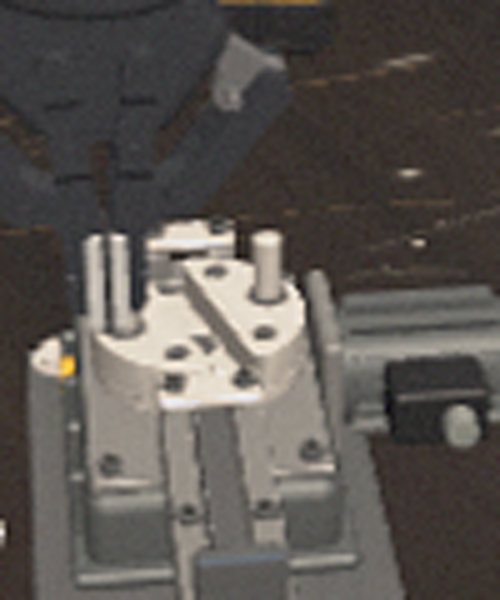

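```bash
cat >> h.py <<'E'
def pang(u,v,yaw=71.6):
    S=pickle.load(open('scene.pkl','rb'));p=ray(S,(u,v),.0955)[:2]-[.5091,.0776]
    return np.degrees(np.arctan2(p[1],p[0]))-yaw,np.linalg.norm(p)*1000
E
python3 - <<'E'
from h import *
for q in [(285.1,193.1),(288.2,193.2),(293,196.6)]:print(pang(*q))
S=pickle.load(open('scene.pkl','rb'))
for a in(-100,-95,-90,-85,-80):
    b=np.radians(a+71.6);print(a,proj(S,np.array([.5091+.027*np.cos(b),.0776+.027*np.sin(b),.0955])))
E
```

```text
(np.float64(-30.40763281256526), np.float64(27.086207689015293))
(np.float64(-40.7016266289351), np.float64(29.342517323711157))
(np.float64(-71.01845183205992), np.float64(27.652487448254966))
-100 [294.19166846 200.46741292]
-95 [294.20431581 199.78476306]
-90 [294.09917854 199.10832975]
-85 [293.87786431 198.44314406]
-80 [293.54281522 197.79408473]
```

>>> {"api": "drive_tool", "payload": {
  "commands": [
    [0.002, -0.001, 0, 0, 0, 0],
    [0.004, -0.0015, 0, 0, 0, 0],
    [0.006, -0.002, 0, 0, 0, 0],
    [0.008, -0.002, 0, 0, 0, 0],
    [0.008, -0.002, 0, 0, 0, 0]
  ]
}}

```text
time_s: 3.83
tcp_pos: [0.4726, 0.0731, 0.0844]
tool_rot: [-3.14, 0.002, 1.249]
contact_force: [-5.1, -3.6, -2.1]
width: -0.002
grip_force: 2.3
```

```bash
python3 look.py s4 250 330 170 260 6
```

```text
3.8833 [0.47270794 0.0730507  0.08444612] [-3.14030697e+00  1.70485088e-03  1.24897482e+00] [-5.04895776 -2.97910333 -1.85167082] 0.0014391367742499525
```

View pics/s4.png

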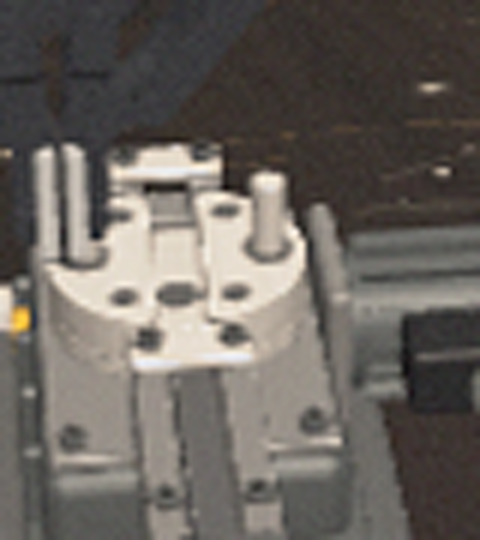

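```bash
python3 - <<'E'
from h import *
S=pickle.load(open('scene.pkl','rb'));f=lambda x,y:(250+x/6-.4,170+y/6-.4)
def ang(a,b,z):
    p,q=ray(S,f(*a),z),ray(S,f(*b),z);return np.degrees(np.arctan2(p[1]-q[1],p[0]-q[0])),p[:2].round(4),q[:2].round(4)
print('right edge',ang((196,200),(207,320),.0715));print('left',ang((148,230),(152,312),.0715))
print('bar L',ang((175,385),(187,540),.071));print('bar R',ang((217,385),(233,540),.071))
print('pins',ang((268,178),(72,148),.0955))
# keeper/strap, seen centres
print(pang(*f(267,178)))
y=np.radians(71.6);c=np.array([.5091,.0776,.0715])
for a in(-6,0,6):
  for s in(7.5,-7.5):
    b=np.radians(71.6+a);e=np.array([np.cos(b),np.sin(b),0]);n=np.array([-e[1],e[0],0])
    print(a,s,[((proj(S,c+n*s/1000+e*k)-[250,170]+.4)*6).round(0) for k in(-.03,.03)])
E
```

```text
right edge (np.float64(68.48067449990356), array([0.527 , 0.1035]), array([0.5024, 0.0411]))
left (np.float64(68.05279074983008), array([0.507 , 0.0938]), array([0.4901, 0.0519]))
bar L (np.float64(68.64866998611778), array([0.4813, 0.0159]), array([ 0.4557, -0.0496]))
bar R (np.float64(68.78356970701141), array([0.4916, 0.0107]), array([ 0.4662, -0.0548]))
pins (np.float64(-43.1841125346126), array([0.5347, 0.0685]), array([0.4905, 0.11  ]))
(np.float64(-91.16150068338226), np.float64(26.94035765983864))
-6 7.5 [array([149., 310.]), array([153., 202.])]
-6 -7.5 [array([202., 309.]), array([202., 202.])]
0 7.5 [array([160., 311.]), array([142., 204.])]
0 -7.5 [array([213., 307.]), array([192., 201.])]
6 7.5 [array([172., 311.]), array([132., 207.])]
6 -7.5 [array([223., 304.]), array([181., 200.])]
```

The slot now runs parallel to the bar in the picture: slot edges 68.3° and bar edges 68.7°, measured the same way. I'll back off, rise and go behind the tab.

>>> {"api": "drive_tool", "payload": {
  "commands": [
    [-0.006, 0, 0, 0, 0, 0],
    [-0.012, 0, 0, 0, 0, 0],
    [-0.014, 0, -0.02, 0, 0, 0],
    [-0.016, 0, -0.04, 0, 0, 0],
    [-0.05, 0.008, -0.04, 0, 0, 1],
    [-0.085, 0.016, -0.04, 0, 0, 1],
    [-0.12, 0.022, -0.04, 0, 0, 1],
    [-0.15, 0.027, -0.04, 0, 0, 1],
    [-0.18, 0.027, -0.04, 0, 0, 1],
    [-0.185, 0.027, -0.04, 0, 0, 1],
    [-0.185, 0.027, -0.03, 0, 0, 1],
    [-0.185, 0.027, -0.015, 0, 0, 1],
    [-0.185, 0.027, 0.0, 0, 0, 1],
    [-0.185, 0.027, 0.003, 0, 0, 1],
    [-0.185, 0.027, 0.003, 0, 0, 1]
  ]
}}

```text
time_s: 5.13
tcp_pos: [0.44, -0.1099, 0.0801]
tool_rot: [-3.14, -0.0, 1.232]
contact_force: [0.1, 0.5, -0.5]
width: 0.002
grip_force: 0.0
```

```bash
python3 look.py s5 230 350 170 300 4
```

```text
5.1833 [ 0.44054847 -0.11008546  0.0811604 ] [-3.14105688e+00 -1.47258876e-04  1.23240684e+00] [ 0.38191178 -0.86003587 -0.20008644] 0.0020730584471545187
```

View pics/s5.png

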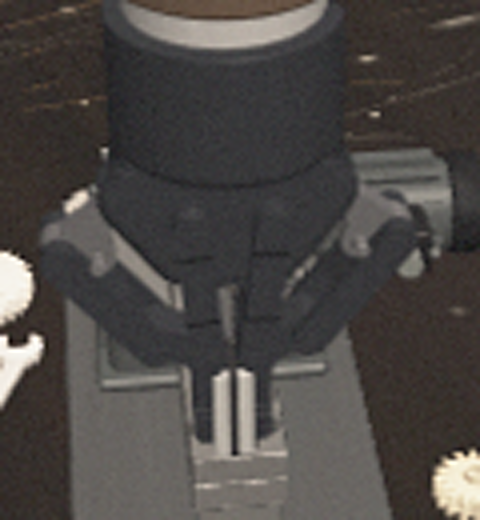

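>>> {"api": "drive_tool", "payload": {
  "commands": [
    [0.004, 0, 0, 0, 0, 0],
    [0.008, 0, 0, 0, 0, 0],
    [0.012, 0, 0, 0, 0, 0],
    [0.016, 0, 0, 0, 0, 0],
    [0.02, 0, 0, 0, 0, 0],
    [0.024, 0, 0, 0, 0, 0],
    [0.028, 0, 0, 0, 0, 0],
    [0.032, 0, 0, 0, 0, 0],
    [0.036, 0, 0, 0, 0, 0]
  ]
}}

```text
time_s: 5.93
tcp_pos: [0.4527, -0.0766, 0.0814]
tool_rot: [3.141, 0.0, 1.231]
contact_force: [0.4, -3.7, 1.9]
width: -0.001
grip_force: 1.6
```

>>> {"api": "drive_tool", "payload": {
  "commands": [
    [0.004, 0, 0, 0, 0, 0],
    [0.008, 0, 0, 0, 0, 0],
    [0.012, 0, 0, 0, 0, 0],
    [0.016, 0, 0, 0, 0, 0],
    [0.02, 0, 0, 0, 0, 0],
    [0.024, 0, 0, 0, 0, 0],
    [0.028, 0, 0, 0, 0, 0],
    [0.032, 0, 0, 0, 0, 0],
    [0.036, 0, 0, 0, 0, 0],
    [0.04, 0, 0, 0, 0, 0]
  ]
}}

```text
time_s: 6.77
tcp_pos: [0.466, -0.0388, 0.0812]
tool_rot: [-3.142, 0.0, 1.231]
contact_force: [0.6, -3.7, 1.8]
width: -0.0
grip_force: 1.6
```

>>> {"api": "drive_tool", "payload": {
  "commands": [
    [0.004, 0, 0, 0, 0, 0],
    [0.008, 0, 0, 0, 0, 0],
    [0.012, 0, 0, 0, 0, 0],
    [0.016, 0, 0, 0, 0, 0],
    [0.02, 0, 0, 0, 0, 0],
    [0.024, 0, 0, 0, 0, 0],
    [0.028, 0, 0, 0, 0, 0],
    [0.032, 0, 0, 0, 0, 0],
    [0.035, 0, 0, 0, 0, 0],
    [0.035, 0, 0, 0, 0, 0]
  ]
}}

```text
time_s: 7.6
tcp_pos: [0.4775, -0.0054, 0.0811]
tool_rot: [-3.141, -0.001, 1.232]
contact_force: [-1.2, -0.2, 0.5]
width: -0.002
grip_force: 0.0
```

>>> {"api": "drive_tool", "payload": {
  "commands": [
    [0.001, 0, 0, 0, 0, 0],
    [0.002, 0, 0, 0, 0, 0],
    [0.003, 0, 0, 0, 0, 0],
    [0.004, 0, 0, 0, 0, 0],
    [0.004, 0, 0, 0, 0, 0]
  ]
}}

```text
time_s: 8.02
tcp_pos: [0.4785, -0.0022, 0.0811]
tool_rot: [-3.141, 0.0, 1.231]
contact_force: [-2.0, -1.2, 0.7]
width: 0.002
grip_force: 1.1
```

>>> {"api": "drive_tool", "payload": {
  "commands": [
    [0.0008, 0, 0, 0, 0, 0],
    [0.0015, 0, 0, 0, 0, 0],
    [0.0022, 0, 0, 0, 0, 0],
    [0.003, 0, 0, 0, 0, 0],
    [0.003, 0, 0, 0, 0, 0]
  ]
}}

```text
time_s: 8.43
tcp_pos: [0.4796, 0.0004, 0.0811]
tool_rot: [-3.141, 0.001, 1.231]
contact_force: [-3.0, -4.0, -0.1]
width: -0.001
grip_force: 2.1
```

>>> {"api": "drive_tool", "payload": {
  "commands": [
    [0.0007, 0, 0, 0, 0, 0],
    [0.0013, 0, 0, 0, 0, 0],
    [0.002, 0, 0, 0, 0, 0],
    [0.002, 0, 0, 0, 0, 0]
  ]
}}

```text
time_s: 8.77
tcp_pos: [0.4796, 0.0006, 0.0811]
tool_rot: [-3.141, 0.005, 1.23]
contact_force: [-7.1, -14.4, 2.3]
width: 0.004
grip_force: 7.8
```

The bar stops dead under 16 N with its face at x of about -70 mm, so it is home. Next I'll back off, rise, and come down behind the near pin.

>>> {"api": "drive_tool", "payload": {
  "commands": [
    [-0.004, 0, 0, 0, 0, 0],
    [-0.01, 0, 0, 0, 0, 0],
    [-0.013, 0, -0.02, 0, 0, 0],
    [-0.013, 0, -0.045, 0, 0, 0],
    [0.01, -0.016, -0.047, 0, 0, 0],
    [0.035, -0.03, -0.047, 0, 0, 0],
    [0.055, -0.031, -0.047, 0, 0, 0],
    [0.055, -0.031, -0.047, 0, 0, 0]
  ]
}}

```text
time_s: 9.43
tcp_pos: [0.4704, 0.0672, 0.1288]
tool_rot: [3.14, -0.002, 1.234]
contact_force: [0.5, 0.7, -0.3]
width: 0.001
grip_force: 0.0
```

```bash
python3 look.py s6 230 350 150 290 4
```

```text
9.4833 [0.47006458 0.06598563 0.12858828] [ 3.14069846e+00 -1.37190131e-03  1.23412257e+00] [-0.05115049 -1.13925518  0.27645235] 0.003059183881807191
```

View pics/s6.png

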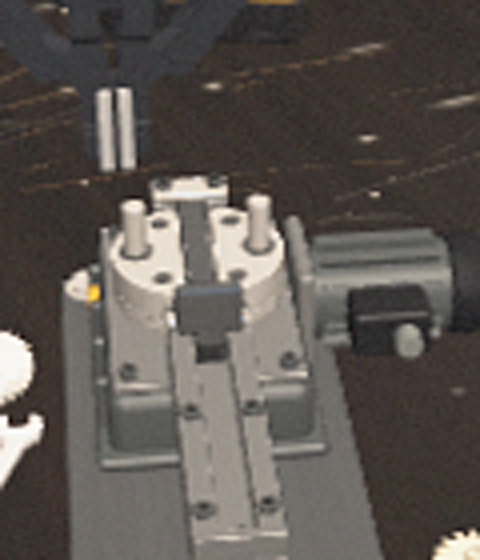

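The bar runs through the disc slot into the keeper, with the tab at the strap (crop px (210,310)). Now down for a light press on the pin.

>>> {"api": "drive_tool", "payload": {
  "commands": [
    [0, 0, 0.02, 0, 0, 0],
    [0, 0, 0.035, 0, 0, 0],
    [0, 0, 0.044, 0, 0, 0],
    [0, 0, 0.044, 0, 0, 0],
    [0.002, 0, 0.044, 0, 0, 0],
    [0.004, 0, 0.044, 0, 0, 0],
    [0.0055, 0, 0.044, 0, 0, 0],
    [0.007, 0, 0.044, 0, 0, 0],
    [0.008, 0, 0.044, 0, 0, 0],
    [0.008, 0, 0.044, 0, 0, 0]
  ]
}}

```text
time_s: 10.32
tcp_pos: [0.4725, 0.0723, 0.0846]
tool_rot: [3.141, -0.0, 1.232]
contact_force: [-0.3, 0.0, 0.7]
width: 0.0
grip_force: 0.0
```

>>> {"api": "drive_tool", "payload": {
  "commands": [
    [0.0007, 0, 0, 0, 0, 0],
    [0.0013, 0, 0, 0, 0, 0],
    [0.002, 0, 0, 0, 0, 0],
    [0.002, 0, 0, 0, 0, 0]
  ]
}}

```text
time_s: 10.65
tcp_pos: [0.4727, 0.0736, 0.0843]
tool_rot: [-3.142, 0.001, 1.231]
contact_force: [-1.0, -3.6, 1.9]
width: 0.0
grip_force: 2.3
```

>>> {"api": "drive_tool", "payload": {
  "commands": [
    [0.0006, 0, 0, 0, 0, 0],
    [0.0012, 0, 0, 0, 0, 0],
    [0.0012, 0, 0, 0, 0, 0],
    [0.0012, 0, 0, 0, 0, 0]
  ]
}}

```text
time_s: 10.98
tcp_pos: [0.4728, 0.074, 0.0843]
tool_rot: [-3.142, 0.003, 1.231]
contact_force: [-2.5, -9.3, 3.1]
width: -0.001
grip_force: 4.9
```

>>> {"api": "drive_tool", "payload": {
  "commands": [
    [0.0005, 0, 0, 0, 0, 0],
    [0.0005, 0, 0, 0, 0, 0],
    [0.0005, 0, 0, 0, 0, 0],
    [0.0005, 0, 0, 0, 0, 0],
    [0.0005, 0, 0, 0, 0, 0],
    [0.0005, 0, 0, 0, 0, 0]
  ]
}}

```text
time_s: 11.48
tcp_pos: [0.4729, 0.0741, 0.0843]
tool_rot: [-3.142, 0.003, 1.23]
contact_force: [-4.4, -11.0, 4.1]
width: 0.0
grip_force: 6.0
```

>>> {"api": "drive_tool", "payload": {
  "commands": [
    [-0.005, 0, 0, 0, 0, 0],
    [-0.01, 0, 0, 0, 0, 0],
    [-0.011, 0, -0.02, 0, 0, 0],
    [-0.011, 0, -0.05, 0, 0, 0],
    [-0.011, 0, -0.085, 0, 0, 0],
    [-0.011, -0.03, -0.12, 0, 0, 0],
    [-0.011, -0.06, -0.15, 0, 0, 0],
    [-0.011, -0.09, -0.15, 0, 0, 0],
    [-0.011, -0.12, -0.15, 0, 0, 0],
    [-0.011, -0.12, -0.15, 0, 0, 0],
    [-0.011, -0.12, -0.15, 0, 0, 0]
  ]
}}

```text
time_s: 12.4
tcp_pos: [0.3562, 0.1057, 0.235]
tool_rot: [3.14, -0.002, 1.233]
contact_force: [1.0, 0.4, -0.4]
width: -0.0
grip_force: 0.0
```

```bash
python3 look.py s7 200 360 170 330 3
```

```text
12.45 [0.35678816 0.10538933 0.23451017] [ 3.14052903e+00 -1.20870005e-03  1.23252908e+00] [0.17231946 0.49430128 0.00529545] 0.0026296122405192633
```

View pics/s7.png

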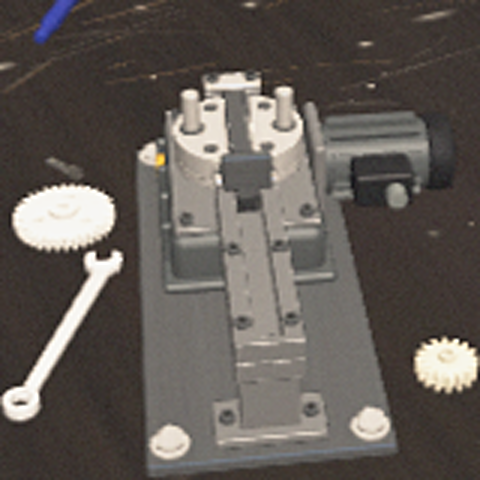

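The bar is home through the disc (tab at crop px (246,170)), the loose parts haven't moved, and the hand is clear.

```bash
python3 -c "
from station import job;print(job.hand_in())"
```

```text
the job is handed in; nothing more can be done
None
```

The shaft is locked and the job handed in: the slot was turned to the bar, the bar pushed to its stop, the disc held still under a 12 N sideways press on a pin, and the hand is clear with the loose parts untouched.

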